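Close the stone holder's stop up to the whetstone by one notch

TASK

One of the two notched holders has the whetstone lying in it. Lift that holder's stop out of its notch, shift it one notch towards the stone and drop it into that next notch so that it sits fully down across both rails, then let go of it. Leave the stone lying in its holder, and leave the empty holder's stop alone.

Things in the scene. Friction and masses are not known exactly. Their poses are not given: they have to be found in the camera images.
- stone_holder: Fixed holder with the whetstone, on a plywood shelf (z=0.164 m); an identical empty one is beside it. Base 80x232x10 mm, two aluminium rails along it, 10 mm thick, 50 mm apart inside. Origin: underside, middle line (base y -119 to +113 mm); y along the rails towards stone and fixed end (inner face y=+101), z up. Notches in both rails at y=+16 (over the stone: unusable), -22, -60, -98 mm
- next_notch (a point): Middle between the two notches next to the stone's end, one place (38 mm) from where the stop starts, at notch floor height: y=-22, z=+26 mm in the holder's frame; axes as the holder's. Notches are 24 mm wide along the rails, 18 mm deep; teeth 14 mm thick, round-topped, tops 18 mm above this point
- stone_stop: Loose stop: steel cross bar 92 (x) x 14 (y) x 14 mm lying in a pair of notches; under it a tongue 40 (x) x 14 mm hangs 12 mm into the trough; on it a black tab 36 (x) x 14 mm (y), 14 to 58 mm above the origin, to be pinched across y (fingers closing along the rails). Origin: centre of the bar's underside; seated z=26 mm over the holder's, axes parallel to the holder's. Starts at holder y=-60
- stone: The grey whetstone, 36 x 105 x 24 mm, lying loose along the trough of its holder (underside 10 mm above the holder's) near the fixed end. Origin: centre of its underside; y along its length.
- empty_stop: The stop of the other, empty holder, of the same shape as stone_stop, its axes placed on it likewise; to be left where it is.

How it is judged (in metres and radians):
On the way:
1. the stop is lifted out of its notch: the underside of its cross bar is above the tops of the teeth (z of stone_stop in the frame of stone_holder above 0.044 m), for 0.1 s.
At the end, for the whole second after the job is handed in: The stone's stop rests released in the next notches: within 10 mm along and 12 mm across the rails, underside within 4 mm of the notch floors, tilt under 10 and turn under 17 degrees. The stone lies flat in its holder; it and the empty holder's stop are under 15 mm from where they were (y of stone_stop in the frame of stone_holder between -0.032 and -0.012 m and x of stone_stop in the frame of stone_holder between -0.012 and 0.012 m and z of stone_stop in the frame of stone_holder between 0.022 and 0.03 m and angle between stone_stop's own z axis and vertical below 0.17 rad and angle between the x axis of stone_stop and the x axis of stone_holder, either way round below 0.3 rad and linear speed of stone_stop below 0.02 m/s and z of stone in the frame of stone_holder below 0.016 m and angle between stone's own z axis and vertical below 0.1 rad and distance of each of stone, empty_stop from where it was at the start of the episode below 0.015 m); the robot touches nothing.
It fails at once if the stone is lifted or pushed 30 mm or more from its place (distance of stone from where it was at the start of the episode above 0.03 m).
It fails at once if the empty holder's stop is moved 15 mm or more (distance of empty_stop from where it was at the start of the episode above 0.015 m).
It also fails if it takes over 32 s, if anything falls off the work surface, if the arm or the gripper's body presses on something with over 40 N, if the wrist force passes 120 N, or if a joint passes its speed limit or range.

ROBOT

A 6-joint arm with a two-finger parallel gripper is mounted at the origin on a cart in front of the work surface, level with it; the furniture and walls round the work are solid. World frame = base frame: x ahead of the robot, y to its left, z up, the work surface at z = 0. Lengths are in mm, angles in rad, forces in N, time in s.
With the tool pointing down it reaches from about 250 to 775 mm from the base axis. Payload 8.9 kg.
Tool frame: the origin (TCP) lies midway between the tips of the shut fingers; the grasp point (between the pads) lies arm.grip_depth behind it (arm.grip_depth is the distance from the TCP to the grasp point, in mm); z points along the fingers, y is the line along which they close (so a half turn about z gives the same grasp; the last joint's range is limited). The gripper opens to 85 mm and grips with 20 to 120 N. Pads are 22 mm wide; open, the fingers measure 114 mm over their backs; the gripper's body (76 mm by 85 mm) begins 54 mm behind the grasp point. The pads swing forward as they close: fully open they stand 13 mm farther back than shut.
Start: joints at [1.046, 0.291, -0.153, 1.127, 0, 1.431], TCP at [197.552, 486.412, 231.305] pointing down, gripper open.
Joint ranges: [-2.52, 2.52], [-0.91, 1.74], [-1.3, 1.37], [-1.96, 2.02], [-1.52, 1.47], [-3.14, 3.14]. Speed limits (rad/s): [2.22, 2.22, 2.79, 3.14, 3.14, 3.14].

INTERFACE

Orientations are given as a unit quaternion [x, y, z, w].
In Python, from station import state, read_camera, job, models, arm gives the robot as it stands.
- The arm moves only by the shell command python3 -m jog 'ROWS'. ROWS is JSON, a list of rows, each an object with "dp": the shift along the tool's x, y, z in m, a list of three; "rot": the turn, a rotation vector about the tool's x, y, z in degrees, a list of three; "gripper": the opening, from 0 (shut) to 1 (fully open). A call has 1 to 5 rows; each row shifts and turns the commanded pose from where the row before left it, along the tool's axes as they then stand; what a row does not reach is not made up. A row lasts 1/12 s, in which the tool goes at most 41.7 mm and 7.16 degrees, less where a joint would pass 70% of its speed; a pose out of reach is approached as far as the arm can. A call with a gripper value outside its range is refused whole. The fingers move at their own pace and stop on an object; the grip force is fixed at half the most. Time passes only in rows, so rows that do not move let the fingers close. It gives the time, the measured TCP pose, the force, the opening and the grip force at its end, in the units of the state.
- state(): the state, without advancing time (a new reading comes with each control period).
- read_camera(name): name is "side" or "top"; returns a dict with "pixels" (480x640x3 uint8, red, green, blue), "depth" (480x640 float32, mm along the optical axis (not along the pixel's ray), 0 where there is no reading), "intrinsics" (3x3 intrinsics, pixels), "distortion" ([k1, k2, p1, p2, k3] as OpenCV has them; the pictures are not rectified), "world_from_camera" (4x4, takes a point from camera to world coordinates). Camera axes: x right, y down, z forward; pixel columns grow to the right and rows downward; lengths in mm; the calibration is good to about 2 mm. A picture is of the moment at which its call begins.
- job.finish_job(): hands the job in; it is judged then, once.
Trained networks look in a picture, given as the dict that the camera call returned (one of the last four; its "shot" number tells which), for a name from the list of things; names that differ only in an ending like _2 or _b are one class to them, and where a whole thing is asked for, a point or a joint stands for the part that bears it (a point fixed in the world has none). Each returns a list of dicts, best first, with "score" (0 to 1); they miss things now and then, are a little off and sometimes report something else, mostly with a low value. They report only what shows in the picture. A call takes as long as a camera call.
- models.silhouettes(picture, target): "pixels" (480x640 bool, what is visible of it) and "centre" ([column, row] in pixels, amid what is visible of it).
- models.pinpoint(picture, target): "centre" ([column, row] in pixels: a listed point, or the origin of a listed thing).
The state is a dict: "t": time; "joint_positions": joint angles; "joint_velocities": joint speeds; "joint_efforts": joint torques, N m; "tool_pos": TCP position; "eef_rot": TCP orientation; "force": force on the tool from outside, world axes, zero at the start; "wrist_torque": the same for the moment, N m; "opening": opening from 0.0 (shut) to 1.0 (fully open); "grasp_force": force on a finger pad.
Only numpy, scipy, OpenCV 4.12 (cv2) and the standard library are available. Lean on these libraries where they do the work, as an engineer would, in place of code of your own. Each camera call takes 0.05 s, during which the arm holds its last target. There are 200 camera calls.

## Working session

There is one attempt and no reset: what is moved stays moved. The work goes in short steps, Python scripts to look and compute and a shell command to move; the robot and the scene stay as the last step left them, time stands still between calls to the robot, and variables do not carry over. Pictures are saved under pics/ and viewed, at most 10 in all, crops included, and the job is handed in when it is done.

```bash
mkdir -p pics
cat > h.py <<'E'
import numpy as np, cv2
from station import state, read_camera, job, models, arm
def pts(p, m):
    r,c=np.nonzero(m & (p["depth"]>0)); d=p["depth"][r,c]
    u=cv2.undistortPoints(np.stack([c,r],1).astype(float)[:,None],np.array(p["intrinsics"]),np.array(p["distortion"]))[:,0]
    X=np.c_[u*d[:,None],d,np.ones(len(d))]
    return (X@np.array(p["world_from_camera"]).T)[:,:3],c,r
def save(p,n): cv2.imwrite("pics/"+n,p["pixels"][...,::-1])
E
python3 - <<'E'
from h import *
s=state(); print(s["t"],s["tool_pos"],s["eef_rot"],s["opening"],arm.grip_depth)
for n in("top","side"):
    p=read_camera(n); save(p,n+"0.png"); print(n,np.round(np.array(p["world_from_camera"]),2).tolist())
    for t in("stone","stone_stop","empty_stop","stone_holder"):
        for q in models.silhouettes(p,t)[:3]:
            X,_,_=pts(p,q["pixels"]); 
            if len(X): print(t,round(q["score"],2),np.round(q["centre"]),q["pixels"].sum(),np.median(X,0).round(),np.percentile(X,2,0).round(),np.percentile(X,98,0).round())
    for t in ("stone_stop","next_notch"):
        for q in models.pinpoint(p,t)[:3]: print("pin",t,q)
print(state()["t"])
E
```

```text
0.0 [197.36364422 486.04215786 230.7414255 ] [ 1.91713682e-01  9.81450700e-01 -5.90033432e-04 -1.98623230e-04] 1.0012029399678035 18.700000000000003
top [[-0.02, -0.97, 0.23, 301.64], [-1.0, 0.02, -0.0, -32.28], [-0.0, -0.23, -0.97, 1259.42], [0.0, 0.0, 0.0, 1.0]]
stone 0.92 [375. 253.] 944 [ 531. -136.  198.] [ 509. -185.  187.] [554. -88. 202.]
stone_stop 0.93 [426. 258.] 441 [ 512. -241.  207.] [ 474. -255.  186.] [ 559. -232.  251.]
empty_stop 0.6 [212. 252.] 511 [530. 181. 206.] [491. 173. 176.] [577. 199. 250.]
stone_holder 0.77 [405. 260.] 3106 [ 515. -202.  183.] [ 473. -298.  169.] [571. -74. 211.]
stone_holder 0.21 [212. 253.] 537 [529. 181. 205.] [491. 173. 173.] [577. 200. 250.]
pin stone_stop {'centre': [426.8, 262.0], 'score': 0.95}
pin next_notch {'centre': [410.4, 260.5], 'score': 0.63}
side [[-1.0, 0.02, -0.0, 548.7], [0.01, 0.44, -0.9, 835.73], [-0.02, -0.9, -0.44, 640.49], [0.0, 0.0, 0.0, 1.0]]
stone 0.65 [327. 232.] 389 [ 530. -139.  199.] [ 508. -187.  191.] [550. -96. 200.]
stone_stop 0.87 [331. 204.] 688 [ 516. -237.  209.] [ 476. -248.  178.] [ 556. -230.  249.]
empty_stop 0.56 [326. 318.] 1587 [532. 190. 205.] [491. 174. 180.] [575. 196. 249.]
stone_holder 0.77 [325. 240.] 1714 [536. -85. 192.] [ 475. -289.  167.] [575. -65. 209.]
stone_holder 0.55 [334. 204.] 725 [ 514. -237.  207.] [ 472. -250.  180.] [ 554. -230.  249.]
pin stone_stop {'centre': [329.9, 209.9], 'score': 0.76}
pin next_notch {'centre': [331.5, 220.1], 'score': 0.78}
0.7
```

Run:
```python
from h import *
a=cv2.imread("pics/top0.png")[180:340,160:520]; b=cv2.imread("pics/side0.png")[120:380,160:520]
a=cv2.resize(a,(720,320));b=cv2.resize(b,(720,520))[:280*2][:520]
cv2.imwrite("pics/a.png",a);cv2.imwrite("pics/b.png",b)
for n in("top","side"):
    p=read_camera(n)
    q=models.silhouettes(p,"stone_stop")[0]; X,_,_=pts(p,q["pixels"])
    T=X[X[:,2]>240]; B=X[(X[:,2]>196)&(X[:,2]<212)]
    for nm,Y in(("tab",T),("bar",B)):
        xy=Y[:,:2].astype(np.float32)
        print(n,nm,len(Y),Y.mean(0).round(1),"box",cv2.minAreaRect(xy),np.median(Y[:,2]))
    X,_,_=pts(p,models.silhouettes(p,"stone")[0]["pixels"])
    print("stone",cv2.minAreaRect(X[X[:,2]>194][:,:2].astype(np.float32)))
    # tooth tops/rails: z 164+44=208 near rails; all points in holder box
    X,_,_=pts(p,np.ones((480,640),bool))
    H=X[(X[:,2]>198)&(X[:,2]<213)&(X[:,0]>450)&(X[:,0]<600)&(X[:,1]>-320)&(X[:,1]<-50)]
    print("hold",len(H),H.min(0).round(),H.max(0).round(),cv2.minAreaRect(H[:,:2].astype(np.float32)))
```

```text
top tab 136 [ 515.5 -243.2  247.5] box ((515.6090087890625, -244.13580322265625), (14.06842041015625, 35.405338287353516), 81.09178161621094) 247.99468672531123
top bar 203 [ 510.8 -241.6  204.1] box ((515.7245483398438, -243.60623168945312), (14.15853214263916, 91.54840850830078), 81.86235809326172) 204.1852754262104
stone ((533.1734619140625, -137.185302734375), (104.74789428710938, 37.05879592895508), 78.85160064697266)
hold 1646 [ 470. -307.  198.] [580. -69. 212.] ((526.15869140625, -186.89804077148438), (232.07440185546875, 92.34432983398438), 79.84904479980469)
side tab 102 [ 514.4 -238.3  245.5] box ((514.478271484375, -239.55813598632812), (35.44560241699219, 15.756377220153809), 0.09210728108882904) 245.99691335697227
side bar 265 [ 513.  -237.3  203.6] box ((514.1792602539062, -241.75474548339844), (48.118202209472656, 92.53736877441406), 80.30780792236328) 204.1216256157776
stone ((529.003662109375, -131.89215087890625), (115.1663589477539, 42.41884994506836), 81.26981353759766)
hold 1165 [ 469. -306.  198.] [577. -65. 213.] ((526.1918334960938, -183.69723510742188), (235.5332489013672, 91.25514221191406), 77.64059448242188)
```

View pics/a.png

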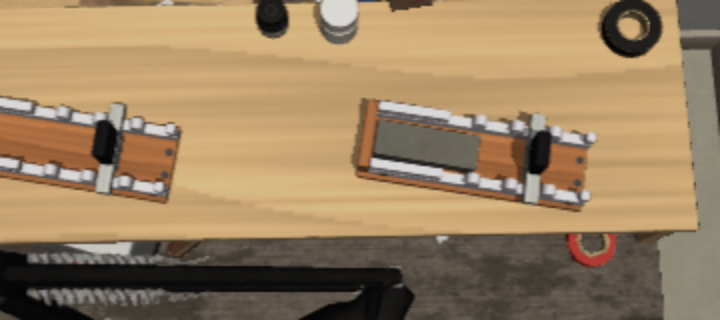

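View pics/b.png

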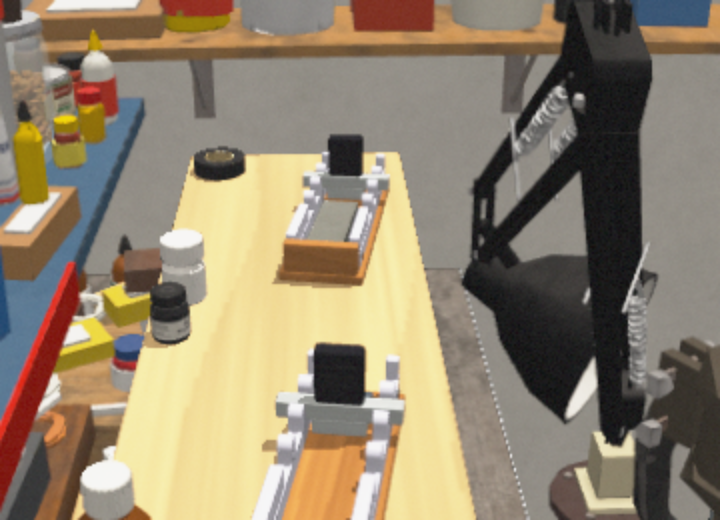

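Run:
```python
from h import *
P=[]
for n in("top","side"):
    p=read_camera(n); X,c,r=pts(p,np.ones((480,640),bool)); P.append(X)
    X=X
    print(n)
    # max-height map, 50mm cells
    for x in range(700,-101,-50):
        print(x,[int(X[(abs(X[:,0]-x)<25)&(abs(X[:,1]-y)<25)][:,2].max(initial=-999)) for y in range(600,-451,-50)])
np.save("cloud.npy",np.vstack(P))
a=np.hstack([cv2.imread("pics/top0.png"),cv2.imread("pics/side0.png")]); cv2.imwrite("pics/c.png",cv2.resize(a,(800,300),interpolation=cv2.INTER_AREA))
```

```text
top
700 [-11, -14, -30, -999, 168, 276, 169, 170, 168, 169, 171, 211, 213, 228, 170, 174, 171, 169, 170, 188, 189, -999]
650 [-15, -41, -33, -999, 242, 278, 170, 170, 169, 170, 170, 213, 213, 230, 170, 171, 169, 170, 171, 189, 187, -999]
600 [-15, -46, -39, -999, 171, 214, 213, 210, 207, 207, 171, 171, 172, 170, 210, 170, 170, 170, 170, 171, 169, -999]
550 [-59, -59, -93, -999, 170, 212, 211, 210, 251, 242, 211, 171, 169, 209, 213, 212, 211, 251, 211, 171, 171, -999]
500 [126, 124, 124, 124, 171, 211, 214, 211, 251, 212, 181, 170, 171, 207, 213, 211, 211, 252, 210, 169, 170, -999]
450 [126, 125, 231, 125, 170, 170, 170, 170, 169, 170, 169, 171, 169, 171, 170, 171, 170, 207, 212, 169, 169, -999]
400 [123, 245, 407, 413, 7, 6, 4, 504, 502, 470, 428, 390, 351, 315, 275, 6, 8, 7, 8, 7, 7, -884]
350 [222, 243, 399, 146, 7, 6, 5, 502, 502, 426, 385, 374, 194, 202, 205, 7, 5, 6, 5, 4, 6, -878]
300 [215, 131, 144, 146, 19, -883, -885, -884, -999, 342, 316, 205, 204, 204, 191, -899, -883, -882, -883, -876, -882, -885]
250 [129, 262, 367, 398, -883, -882, -883, -879, -999, 30, 70, 143, 201, 20
[... 2377 characters left out ...]
 -999, -999, -999, -999, -999, -999, -999]
100 [-999, -999, -999, -999, -999, -999, -999, -999, -999, 2, 2, 284, 281, -999, -152, -999, -999, -999, -999, -999, -999, -898]
50 [-999, -999, -999, -999, -999, -999, -999, -999, -999, 2, 116, 383, 384, 382, -999, -999, -999, -999, -999, -999, -999, -890]
0 [-999, -999, -999, -999, -999, -999, -999, -999, -999, -9, 217, 286, 384, 384, -999, -999, -999, -999, -999, -999, -999, -999]
-50 [-999, -999, -999, -999, -999, -999, -999, -999, -999, -999, 80, 49, -999, -999, -999, -999, -999, -999, -999, -999, -999, -999]
-100 [-999, -999, -999, -999, -999, -999, -999, -999, -999, -999, -160, -999, -999, -999, -999, -999, -999, -999, -999, -999, -999, -999]
```

View pics/c.png

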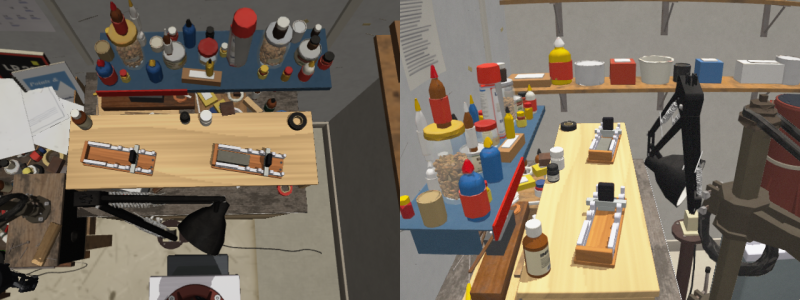

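View pics/top0.png

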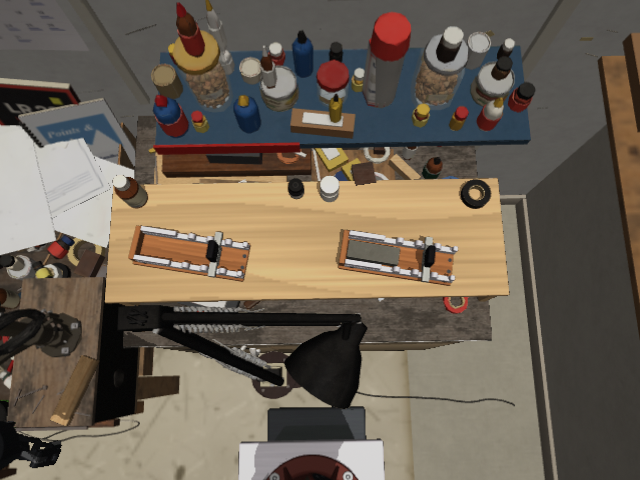

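The stone holder is at the right in top0.png, with the stone at (375,253) and its stop at (428,258). The empty holder is at (190,253). A desk lamp, solid, spans (120–360, 315–405) between the robot and the shelf, so I'll swing over it with the arm drawn in. I'll check its clearance next.

Run:
```python
from h import *
print([a for a in dir(arm) if a[0]!='_'])
X=np.load("cloud.npy"); r=np.hypot(X[:,0],X[:,1]); a=np.degrees(np.arctan2(X[:,1],X[:,0]))
print("r",list(range(180,420,30)))
for A in range(80,-50,-10):
    print(A,[int(X[(abs(a-A)<5)&(abs(r-R)<15)][:,2].max(initial=-999)) for R in range(180,420,30)])
```

```text
['IKError', 'grip_depth']
r [180, 210, 240, 270, 300, 330, 360, 390]
80 [-3, -889, -887, -885, -886, -886, -883, -886]
70 [2, -802, -886, -882, -882, -885, -880, -880]
60 [6, -790, -884, -885, -883, -885, -883, -875]
50 [7, 7, -788, -884, -883, -879, -879, -885]
40 [7, 4, -797, -882, -894, -999, -886, -884]
30 [5, -788, -881, -999, 28, 264, 389, 460]
20 [7, -882, -883, 69, 241, 318, 388, 440]
10 [-794, -885, -886, 162, 216, 217, 34, 412]
0 [-792, -885, 194, 201, 204, 199, 188, 358]
-10 [-792, -999, 197, 202, 204, 200, 196, 306]
-20 [0, -999, 171, 186, 184, 186, 178, 241]
-30 [4, -795, -999, -999, -889, -891, -883, 1]
-40 [8, 6, -789, -882, -881, -884, -883, -882]
```

```bash
python3 -m jog '[{"dp":[-0.001,-0.025,-0.024]},{"dp":[-0.001,-0.025,-0.024]},{"dp":[-0.001,-0.025,-0.024]},{"dp":[-0.001,-0.025,-0.024]},{"dp":[-0.001,-0.025,-0.024]}]'
```

```text
invalid input
```

```bash
python3 -m jog '[{"dp":[-0.001,-0.025,-0.024],"rot":[0,0,0],"gripper":1},{"dp":[-0.001,-0.025,-0.024],"rot":[0,0,0],"gripper":1},{"dp":[-0.001,-0.025,-0.024],"rot":[0,0,0],"gripper":1},{"dp":[-0.001,-0.025,-0.024],"rot":[0,0,0],"gripper":1},{"dp":[-0.001,-0.025,-0.024],"rot":[0,0,0],"gripper":1}]'
```

```text
t: 1.52
tool_pos: [154.6, 367.5, 352.4]
eef_rot: [0.192, 0.981, 0.0, 0.0]
force: [0.1, 0.3, 1.2]
opening: 1.0
grasp_force: 0.0
```

```bash
python3 -m jog '[{"dp":[-0.001,-0.026,-0.014],"rot":[0,0,0],"gripper":1},{"dp":[-0.001,-0.026,-0.014],"rot":[0,0,0],"gripper":1},{"dp":[-0.001,-0.026,-0.014],"rot":[0,0,0],"gripper":1},{"dp":[-0.001,-0.026,-0.014],"rot":[0,0,0],"gripper":1},{"dp":[-0.001,-0.026,-0.014],"rot":[0,0,0],"gripper":1}]'
```

```text
t: 1.93
tool_pos: [110.2, 245.2, 422.0]
eef_rot: [0.192, 0.981, 0.0, 0.0]
force: [0.9, 0.6, 0.3]
opening: 1.001
grasp_force: 0.0
```

```bash
python3 -m jog '[{"dp":[-0.026,-0.008,0],"rot":[0,0,0],"gripper":1},{"dp":[-0.026,-0.008,0],"rot":[0,0,0],"gripper":1},{"dp":[-0.026,-0.008,0],"rot":[0,0,0],"gripper":1},{"dp":[-0.026,-0.008,0],"rot":[0,0,0],"gripper":1},{"dp":[-0.026,-0.008,0],"rot":[0,0,0],"gripper":1}]'
```

```text
t: 2.35
tool_pos: [216.9, 159.3, 421.6]
eef_rot: [0.192, 0.981, 0.0, 0.0]
force: [0.8, 0.2, 0.3]
opening: 1.004
grasp_force: 0.0
```

```bash
python3 -m jog '[{"dp":[-0.019,-0.020,0],"rot":[0,0,0],"gripper":1},{"dp":[-0.019,-0.020,0],"rot":[0,0,0],"gripper":1},{"dp":[-0.019,-0.020,0],"rot":[0,0,0],"gripper":1},{"dp":[-0.019,-0.020,0],"rot":[0,0,0],"gripper":1},{"dp":[-0.019,-0.020,0],"rot":[0,0,0],"gripper":1}]'; python3 -c "
from h import *;print(state()['joint_positions'])"
```

```text
t: 2.77
tool_pos: [266.8, 30.6, 421.5]
eef_rot: [0.192, 0.981, 0.0, 0.0]
force: [-0.1, -0.2, -0.0]
opening: 0.995
grasp_force: 0.0
[-1.60717892e-01 -2.47991943e-01 -2.14098828e-01  1.60370236e+00
  8.42045330e-05  2.25256816e-01]
```

```bash
python3 -m jog '[{"dp":[-0.016,-0.024,0],"rot":[0,0,0],"gripper":1},{"dp":[-0.016,-0.024,0],"rot":[0,0,0],"gripper":1},{"dp":[-0.016,-0.024,0],"rot":[0,0,0],"gripper":1},{"dp":[-0.016,-0.024,0],"rot":[0,0,-6],"gripper":1},{"dp":[-0.016,-0.024,0],"rot":[0,0,-6],"gripper":1}]'
python3 - <<'E'
from h import *
from scipy.spatial.transform import Rotation as R
s=state(); M=R.from_quat(s["eef_rot"]).as_matrix(); print(M.round(3))
# where: two-camera stop estimates
for g in ([505,-241,340],[515,-242,300]): print(M.T@(np.array(g)-s["tool_pos"]))
E
```

```text
t: 3.18
tool_pos: [298.1, -110.1, 421.5]
eef_rot: [0.086, 0.996, -0.0, 0.0]
force: [1.4, 0.8, 0.5]
opening: 1.003
grasp_force: 0.0
[[-0.985  0.172  0.001]
 [ 0.172  0.985 -0.   ]
 [-0.001 -0.    -1.   ]]
[-226.21165315  -93.38146245   81.72351543]
[-236.20897281  -92.63483891  121.72971686]
```

```bash
python3 -m jog '[{"dp":[-0.024,-0.013,0],"rot":[0,0,0],"gripper":1},{"dp":[-0.024,-0.013,0],"rot":[0,0,0],"gripper":1},{"dp":[-0.024,-0.013,0],"rot":[0,0,0],"gripper":1},{"dp":[-0.024,-0.013,0],"rot":[0,0,0],"gripper":1},{"dp":[-0.024,-0.013,0],"rot":[0,0,0],"gripper":1}]' && python3 -m jog '[{"dp":[-0.023,-0.006,0.022],"rot":[0,0,0],"gripper":1},{"dp":[-0.023,-0.006,0.022],"rot":[0,0,0],"gripper":1},{"dp":[-0.023,-0.006,0.022],"rot":[0,0,0],"gripper":1},{"dp":[-0.023,-0.006,0.022],"rot":[0,0,0],"gripper":1},{"dp":[-0.023,-0.006,0.022],"rot":[0,0,0],"gripper":1}]'
```

```text
t: 3.6
tool_pos: [406.2, -194.5, 421.2]
eef_rot: [0.088, 0.996, -0.0, 0.0]
force: [0.0, -0.7, 0.9]
opening: 0.997
grasp_force: 0.0
t: 4.02
tool_pos: [514.2, -243.7, 310.1]
eef_rot: [0.088, 0.996, 0.0, 0.0]
force: [-0.3, -0.7, -0.0]
opening: 1.002
grasp_force: 0.0
```

Run:
```python
from h import *
from scipy.spatial.transform import Rotation as R
s=state(); M=R.from_quat(s["eef_rot"]).as_matrix(); print(s["t"],s["tool_pos"])
p=read_camera("side"); save(p,"s1.png")
cv2.imwrite("pics/s1c.png",cv2.resize(p["pixels"][100:300,220:440,::-1],(660,600)))
for q in models.silhouettes(p,"stone_stop")[:1]:
    X,_,_=pts(p,q["pixels"]); T=X[X[:,2]>215]; print(q["score"],T.mean(0),T.min(0),T.max(0))
for g in ([515,-243,222],): print(M.T@(np.array(g)-s["tool_pos"]))
```

```text
4.0167 [ 514.18168342 -243.68766375  310.11031155]
0.78 [ 514.39166678 -237.47478768  233.69229531] [ 496.4884547  -252.65442222  215.16726966] [ 532.4307071  -229.69637017  250.51833434]
[-0.68135501  0.81921675 88.1103522 ]
```

View pics/s1c.png

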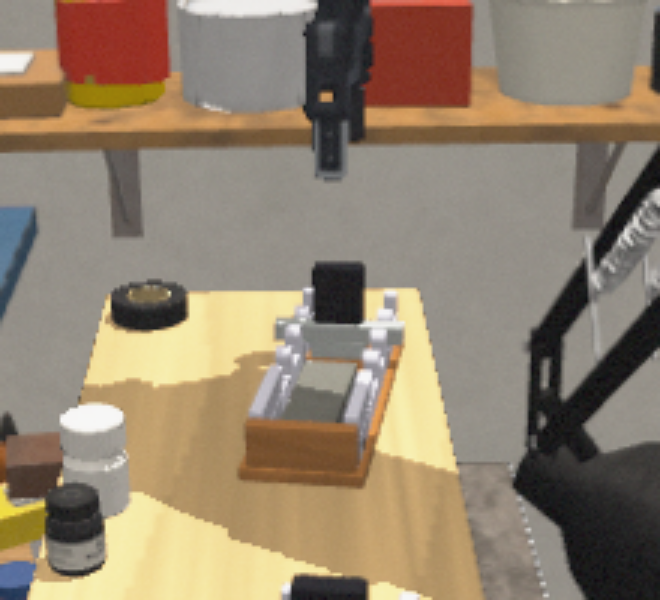

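```bash
python3 -m jog '[{"dp":[0,0,0.02],"rot":[0,0,0],"gripper":1},{"dp":[0,0,0.02],"rot":[0,0,0],"gripper":1},{"dp":[0,0,0.02],"rot":[0,0,0],"gripper":1},{"dp":[0,0,0.02],"rot":[0,0,0],"gripper":1},{"dp":[0,0,0.016],"rot":[0,0,0],"gripper":1}]' && python3 -m jog '[{"dp":[0,0,0],"rot":[0,0,0],"gripper":0},{"dp":[0,0,0],"rot":[0,0,0],"gripper":0},{"dp":[0,0,0],"rot":[0,0,0],"gripper":0},{"dp":[0,0,0],"rot":[0,0,0],"gripper":0},{"dp":[0,0,0],"rot":[0,0,0],"gripper":0}]' && python3 -m jog '[{"dp":[0,0,0],"rot":[0,0,0],"gripper":0},{"dp":[0,0,0],"rot":[0,0,0],"gripper":0},{"dp":[0,0,0],"rot":[0,0,0],"gripper":0},{"dp":[0,0,0],"rot":[0,0,0],"gripper":0},{"dp":[0,0,0],"rot":[0,0,0],"gripper":0}]'
```

```text
t: 4.53
tool_pos: [512.7, -242.9, 214.8]
eef_rot: [0.088, 0.996, 0.0, -0.0]
force: [0.5, 0.6, -0.2]
opening: 1.001
grasp_force: 0.0
t: 4.95
tool_pos: [513.8, -243.6, 216.6]
eef_rot: [0.088, 0.996, -0.0, 0.001]
force: [-0.5, 0.3, -0.2]
opening: 0.301
grasp_force: 0.0
t: 5.37
tool_pos: [513.6, -243.6, 216.3]
eef_rot: [0.088, 0.996, -0.0, 0.001]
force: [-1.1, 1.2, 6.9]
opening: 0.156
grasp_force: 58.7
```

```bash
python3 -m jog '[{"dp":[0,0,-0.004],"rot":[0,0,0],"gripper":0},{"dp":[0,0,-0.007],"rot":[0,0,0],"gripper":0},{"dp":[0,0,-0.009],"rot":[0,0,0],"gripper":0},{"dp":[0,0,-0.009],"rot":[0,0,0],"gripper":0},{"dp":[0,0,-0.003],"rot":[0,0,0],"gripper":0}]' && python3 -m jog '[{"dp":[0,0,0],"rot":[0,0,0],"gripper":0},{"dp":[0,0,0],"rot":[0,0,0],"gripper":0}]'
python3 - <<'E'
from h import *
p=read_camera("side"); cv2.imwrite("pics/s2c.png",cv2.resize(p["pixels"][100:300,220:440,::-1],(660,600)))
X,_,_=pts(p,models.silhouettes(p,"stone_stop")[0]["pixels"]); print(np.percentile(X,[2,50,98],0).round(1))
E
```

```text
t: 5.78
tool_pos: [513.8, -243.6, 249.3]
eef_rot: [0.088, 0.996, -0.001, 0.001]
force: [0.4, -0.5, -0.6]
opening: 0.154
grasp_force: 58.3
t: 5.95
tool_pos: [513.3, -243.3, 247.5]
eef_rot: [0.088, 0.996, -0.0, 0.0]
force: [0.3, -0.0, -1.4]
opening: 0.156
grasp_force: 58.3Traceback (most recent call last):
  File "<stdin>", line 3, in <module>
IndexError: list index out of range
```

View pics/s2c.png

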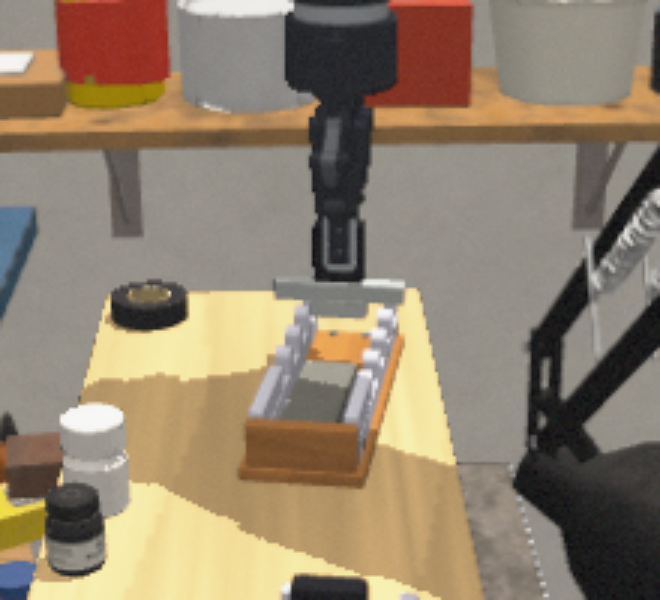

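The bar is level and clear of the teeth at crop (340,290). I'll shift it 38 mm along the rails, then lower it.

```bash
python3 -m jog '[{"dp":[0,0.009,0],"rot":[0,0,0],"gripper":0},{"dp":[0,0.01,0],"rot":[0,0,0],"gripper":0},{"dp":[0,0.01,0],"rot":[0,0,0],"gripper":0},{"dp":[0,0.009,0],"rot":[0,0,0],"gripper":0},{"dp":[0,0,0],"rot":[0,0,0],"gripper":0}]' && python3 -m jog '[{"dp":[0,0,0],"rot":[0,0,0],"gripper":0},{"dp":[0,0,0.005],"rot":[0,0,0],"gripper":0},{"dp":[0,0,0.005],"rot":[0,0,0],"gripper":0}]'
python3 - <<'E'
from h import *
p=read_camera("top"); cv2.imwrite("pics/t3c.png",cv2.resize(p["pixels"][200:300,320:480,::-1],(800,500),interpolation=cv2.INTER_CUBIC))
X,_,_=pts(p,np.ones((480,640),bool))
# rail-frame coordinates with origin at tool
s=state(); a=np.radians(80.); u=np.array([np.cos(a),np.sin(a)])
d=X[:,:2]-s["tool_pos"][:2]; y=d@u; x=d@np.array([u[1],-u[0]]); z=X[:,2]
print(s["tool_pos"],s["force"])
for side in(-1,1):
    k=(abs(x*side-30)<8)&(z>200)&(z<215); h,_=np.histogram(y[k],np.arange(-100,101,4)); print(side,h.tolist())
k=(z>217)&(z<235)&(abs(x)>22)&(abs(x)<46)&(abs(y)<30); print("bar",k.sum(),y[k].mean(),y[k].min(),y[k].max(),x[k].min(),x[k].max())
E
```

```text
t: 6.47
tool_pos: [520.2, -203.6, 247.4]
eef_rot: [0.087, 0.996, 0.0, -0.0]
force: [0.1, -0.8, -1.8]
opening: 0.155
grasp_force: 58.4
t: 6.72
tool_pos: [520.0, -206.2, 237.1]
eef_rot: [0.088, 0.996, -0.0, 0.0]
force: [-0.4, -0.1, -1.1]
opening: 0.153
grasp_force: 58.4
[ 519.42917813 -205.94903075  235.77757178] [-0.2481165   0.49549961 -1.57532662]
-1 [0, 0, 0, 0, 0, 0, 0, 0, 0, 0, 0, 0, 0, 0, 0, 0, 0, 0, 0, 0, 0, 0, 0, 0, 0, 0, 0, 0, 0, 0, 0, 0, 0, 0, 0, 0, 0, 0, 0, 0, 0, 0, 0, 0, 0, 0, 0, 2, 0, 1]
1 [0, 0, 0, 0, 0, 0, 0, 0, 0, 0, 0, 0, 0, 0, 0, 0, 0, 0, 0, 0, 0, 0, 0, 0, 0, 0, 0, 0, 0, 0, 0, 0, 0, 0, 0, 0, 0, 0, 0, 0, 3, 10, 11, 10, 11, 13, 12, 11, 12, 11]<stdin>:10: RuntimeWarning: Mean of empty slice.
  ret = ret.dtype.type(ret / rcount)
Traceback (most recent call last):
ValueError: zero-size array to reduction operation minimum which has no identity
```

View pics/t3c.png

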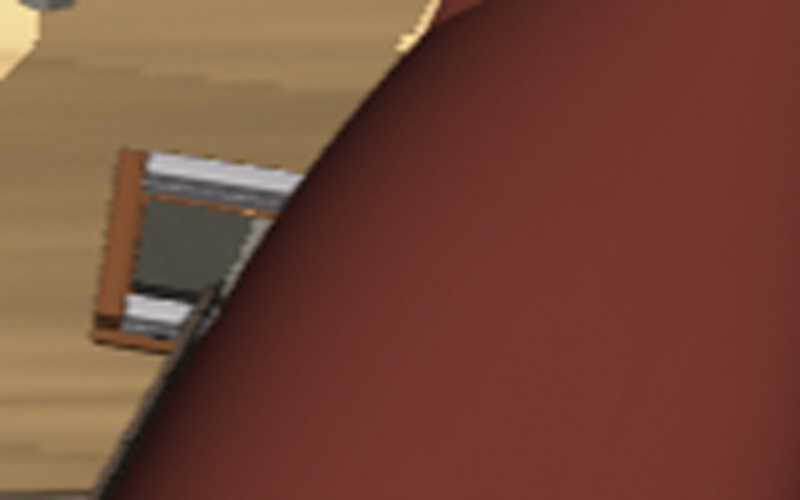

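The arm hides the top view: red housing covers the right two-thirds and only the stone's end shows, at (190,245). I'll lower by force instead, since the seated TCP height is about 216 mm.

```bash
python3 -m jog '[{"dp":[0,0,0.003],"rot":[0,0,0],"gripper":0},{"dp":[0,0,0.003],"rot":[0,0,0],"gripper":0},{"dp":[0,0,0.003],"rot":[0,0,0],"gripper":0},{"dp":[0,0,0.002],"rot":[0,0,0],"gripper":0},{"dp":[0,0,0],"rot":[0,0,0],"gripper":0}]'
```

```text
t: 7.18
tool_pos: [519.6, -205.8, 225.8]
eef_rot: [0.088, 0.996, 0.0, -0.0]
force: [-0.2, -0.3, -0.8]
opening: 0.154
grasp_force: 58.4
```

No contact while the bar goes down between the teeth. I'll carry on to the floor.

```bash
python3 -m jog '[{"dp":[0,0,0.003],"rot":[0,0,0],"gripper":0},{"dp":[0,0,0.003],"rot":[0,0,0],"gripper":0},{"dp":[0,0,0.002],"rot":[0,0,0],"gripper":0},{"dp":[0,0,0.001],"rot":[0,0,0],"gripper":0},{"dp":[0,0,0],"rot":[0,0,0],"gripper":0}]'
python3 - <<'E'
from h import *
p=read_camera("side"); cv2.imwrite("pics/s4c.png",cv2.resize(p["pixels"][140:290,240:420,::-1],(720,600),interpolation=cv2.INTER_CUBIC))
E
```

```text
t: 7.6
tool_pos: [519.7, -205.8, 217.0]
eef_rot: [0.088, 0.996, 0.0, -0.0]
force: [0.8, 0.1, -1.7]
opening: 0.155
grasp_force: 58.4
```

View pics/s4c.png

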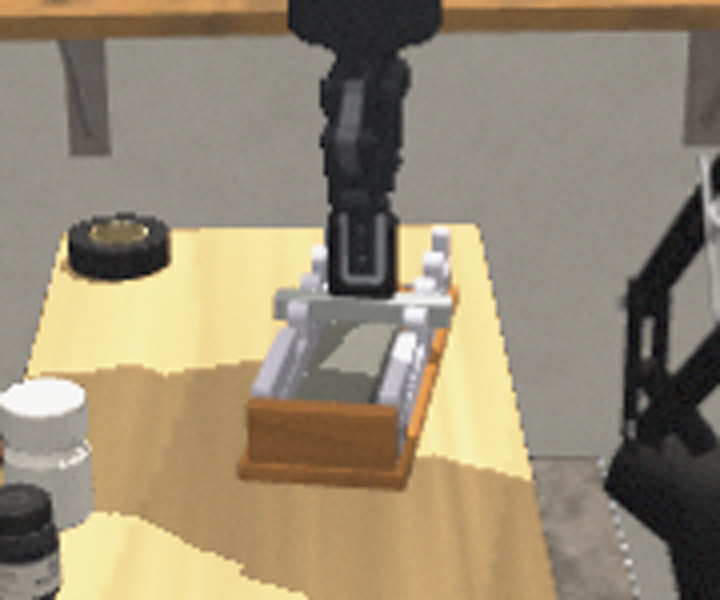

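The bar sits low behind the last tooth pair, at (298,315) and (415,320), with no contact on the stone. I'll open and withdraw upwards.

```bash
python3 -m jog '[{"dp":[0,0,0],"rot":[0,0,0],"gripper":0.5},{"dp":[0,0,0],"rot":[0,0,0],"gripper":0.5},{"dp":[0,0,0],"rot":[0,0,0],"gripper":0.5},{"dp":[0,0,0],"rot":[0,0,0],"gripper":0.5},{"dp":[0,0,0],"rot":[0,0,0],"gripper":0.5}]' && python3 -m jog '[{"dp":[0,0,-0.01],"rot":[0,0,0],"gripper":0.5},{"dp":[0,0,-0.02],"rot":[0,0,0],"gripper":0.5},{"dp":[0,0,-0.03],"rot":[0,0,0],"gripper":0.5},{"dp":[0,0,-0.03],"rot":[0,0,0],"gripper":0.5},{"dp":[0,0,-0.03],"rot":[0,0,0],"gripper":0.5}]' && python3 -m jog '[{"dp":[0.035,0,-0.015],"rot":[0,0,0],"gripper":0.5},{"dp":[0.03,-0.005,-0.02],"rot":[0,0,0],"gripper":0.5},{"dp":[0.03,-0.005,-0.02],"rot":[0,0,0],"gripper":0.5},{"dp":[0.03,-0.005,-0.02],"rot":[0,0,0],"gripper":0.5},{"dp":[0,0,0],"rot":[0,0,0],"gripper":0.5}]'
python3 - <<'E'
from h import *
for n in("top","side"):
    p=read_camera(n); save(p,n+"5.png")
    if n=="side": cv2.imwrite("pics/s5c.png",cv2.resize(p["pixels"][140:290,240:420,::-1],(720,600),interpolation=cv2.INTER_CUBIC))
    for t in("stone","stone_stop","empty_stop"):
        for q in models.silhouettes(p,t)[:1]:
            X,_,_=pts(p,q["pixels"]); print(n,t,round(q["score"],2),np.round(q["centre"]),np.percentile(X,[2,50,98],0).round().tolist())
            if t=="stone_stop":
                for lo,hi in((240,270),(196,216)):
                    Y=X[(X[:,2]>lo)&(X[:,2]<hi)]
                    if len(Y)>5: print(lo,len(Y),cv2.minAreaRect(Y[:,:2].astype(np.float32)),np.median(Y[:,2]))
E
```

```text
t: 8.07
tool_pos: [519.9, -205.9, 217.4]
eef_rot: [0.088, 0.996, -0.0, 0.0]
force: [0.3, 0.1, 0.3]
opening: 0.501
grasp_force: 0.0
t: 8.48
tool_pos: [519.6, -205.7, 339.5]
eef_rot: [0.088, 0.996, -0.0, 0.0]
force: [0.9, -0.7, -0.6]
opening: 0.502
grasp_force: 0.0
t: 8.9
tool_pos: [391.2, -198.6, 417.5]
eef_rot: [0.089, 0.996, -0.002, 0.002]
force: [-0.1, 0.4, 0.7]
opening: 0.499
grasp_force: 0.0
top stone 0.97 [374. 251.] [[509.0, -186.0, 181.0], [531.0, -137.0, 198.0], [554.0, -88.0, 202.0]]
top stone_stop 0.91 [408. 254.] [[478.0, -219.0, 186.0], [516.0, -204.0, 207.0], [565.0, -196.0, 251.0]]
240 120 ((521.4210205078125, -205.99813842773438), (12.295605659484863, 34.492820739746094), 79.87574005126953) 247.9976128417414
196 196 ((522.505615234375, -207.3512725830078), (14.292701721191406, 92.5450668334961), 79.93301391601562) 204.1629520651486
top empty_stop 0.88 [215. 250.] [[491.0, 173.0, 187.0], [531.0, 181.0, 207.0], [576.0, 193.0, 251.0]]
side stone 0.94 [328. 232.] [[508.0, -183.0, 191.0], [528.0, -137.0, 199.0], [548.0, -94.0, 200.0]]
side stone_stop 0.93 [327. 207.] [[478.0, -213.0, 193.0], [520.0, -200.0, 214.0], [560.0, -192.0, 249.0]]
240 104 ((519.6702880859375, -203.23231506347656), (14.520925521850586, 34.54803466796875), 85.63565826416016) 246.36129942895172
196 287 ((520.1608276367188, -202.7942352294922), (28.69636344909668, 89.12266540527344), 85.96302795410156) 204.27459330485038
side empty_stop 0.78 [327. 319.] [[489.0, 92.0, 165.0], [532.0, 190.0, 205.0], [576.0, 197.0, 249.0]]
```

View pics/s5c.png

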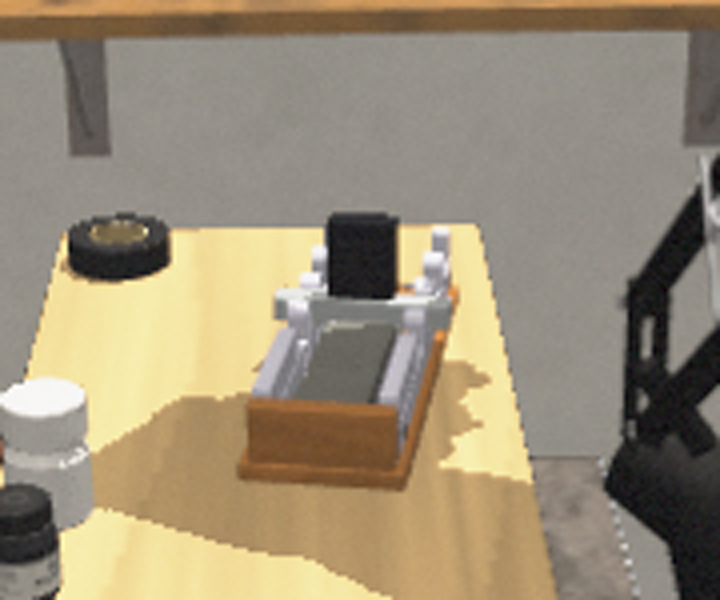

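The stop stands upright and seated, bar at (360,305). Its top height is 248 mm and the bar top 204 mm, as before the move. It moved about 38 mm along the rails and is free of the gripper. The stone and the empty holder's stop haven't moved.

```bash
python3 -c "
from station import job; print(job.finish_job())"
```

```text
the job is handed in; nothing more can be done
None
```

I moved the stone holder's stop one notch (38 mm) towards the stone, where the cameras show it fully seated and released, with the stone and the empty holder's stop unmoved; the job is handed in, but no verdict came back.

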